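# Hold the brass plate against the sprung fence with a push pin

## Robot

A 6-joint arm with a two-finger parallel gripper is mounted at the origin on the work surface. World frame = base frame: x ahead of the robot, y to its left, z up, the work surface at z = 0. Lengths are in m, angles in rad, forces in N, time in s.
With the tool pointing down it reaches from about 0.225 to 0.875 m from the base axis. Payload 3.4 kg.
Tool frame: the origin (TCP) lies at the very end of the fingers, on their centre line; the grasp point (between the pads) lies behind it (manip.grasp_offset is the z of the grasp point in the tool frame, in m); z points along the fingers, y is the line along which they close (so a half turn about z gives the same grasp; the last joint's range is limited). The gripper opens to 85 mm and grips with 20 to 120 N. Pads are 22 mm wide; open, the fingers measure 114 mm over their backs; the gripper's body (76 mm by 85 mm) begins 54 mm behind the grasp point. The pads swing forward as they close: fully open they stand 13 mm farther back than shut.
Start: joints at [-1.39, 0.276, 1.505, -0, 1.361, -0.121], TCP at [0.171, -0.549, 0.231] pointing down, gripper open.
Joint ranges: [-2.89, 2.89], [-0.75, 2.08], [0.22, 2.7], [-1.18, 4.32], [0.11, 2.71], [-2.7, 2.7]. Speed limits (rad/s): [2.57, 2.57, 3.14, 3.14, 3.14, 3.14].

## Interface

Orientations are given as a unit quaternion [w, x, y, z].
In Python, from rig import manip gives the robot as it stands.
- The arm moves only by the shell command python3 -m pendant 'ROWS' [FORCE]. ROWS is JSON, a list of rows, each an object of numbers: "dx", "dy", "dz": the shift along the tool's x, y, z in m; "rx", "ry", "rz": the turn, a rotation vector about the tool's x, y, z in degrees; "hand": the finger opening in m, from 0 to 0.0854. In form: [{"dx": .., "dy": .., "dz": .., "rx": .., "ry": .., "rz": .., "hand": ..}, ...]. A call has 1 to 12 rows; each row shifts and turns the commanded pose from where the row before left it, along the tool's axes as they then stand; what a row does not reach is not made up. A row lasts 1/12 s, in which the tool goes at most 41.7 mm and 7.16 degrees, less where a joint would pass 70% of its speed; a pose out of reach is approached as far as the arm can. A call is refused whole if a number of a shift passes 0.0417 or a number of a turn 7.16, either way. A call with a gripper value outside its range is refused whole. The fingers move at their own pace and stop on an object; FORCE is the grip in N (left out, the last holds). Time passes only in rows, so rows that do not move let the fingers close. It gives the time, the measured TCP pose, the force, the opening and the grip force at its end, in the units of the state.
- manip.get_state(): the state, without advancing time (a new reading comes with each control period).
- manip.get_image(name): name is "side" or "top"; returns a dict with "frame" (384x512x3 uint8, red, green, blue), "fx", "fy", "cx", "cy" (pixels), "distortion" ([k1, k2, p1, p2, k3] as OpenCV has them; the pictures are not rectified), "position" and "attitude" of the camera in the world. Camera axes: x right, y up, looking along -z (the intrinsics and any distortion apply to the point x, -y, -z); pixel columns grow to the right and rows downward; lengths in m; the calibration is good to about 2 mm. A picture is of the moment at which its call begins. There is no depth.
- manip.sign_off(): hands the job in; it is judged then, once.
The state is a dict: "clock": time; "qpos": joint angles; "qd": joint speeds; "effort": joint torques, N m; "position": TCP position; "ee_rot": TCP orientation; "contact_force": force on the tool from outside, world axes, zero at the start; "moment": the same for the moment, N m; "width": finger opening in m; "gripper_force": force on a finger pad.
Only numpy, scipy, OpenCV 4.12 (cv2) and the standard library are available. Lean on these libraries where they do the work, as an engineer would, in place of code of your own. Each camera call takes 0.05 s, during which the arm holds its last target. There are 200 camera calls.

## Task

Take the square-headed pin from the wooden rack, put it down into the hole of the brass plate on the jig, and with it push the plate flat and square against the sprung fence until the fence's pointer stands between the two lines on its index strip, without ramming the fence to the end of its travel. Keep hold of the pin and stay there with that steady push, so that I can tighten the lock screws: finish while still holding. Only the pin may touch the plate or the jig, not the fingers; leave the round-headed pin, hammer, jar and brass ring where they are.

Things in the scene. Friction and masses are not known exactly. Their poses are not given: they have to be found in the camera images.
- jig: Dark steel jig bed fixed to the bench, 215 x 200 mm and 12 mm thick. Origin: centre of its underside, on the bench; its x axis is the pushing direction (from the plate towards the fence), z up. Loose plate lies on its -x half; the fence crosses it; a rigid aluminium block (160 mm wide, top 36 mm above the bench, with two brass lock screws up to 48 mm) stands at its +x end.
- fence_travel (a joint): Travel of the sprung fence along the jig's +x, m: 0 at rest (start), end stop 0.026. Its spring yields from 2 N, then 0.4 N per mm (5 N at 8 mm, 7 N at 12 mm, 8.5 N at 16 mm; the plate's drag on the bed adds 2 to 9 N to the robot's push, so go by the travel). A brass pointer on its +y end runs over an aluminium strip with two dark lines: 8 mm and 16 mm of travel. It springs back when let go.
- fence: The steel bar of the sprung fence itself, 15 x 150 x 20 mm; origin: middle of the lower edge of its pushed face, 12.5 mm above the bench.
- fence_face (a point): Centre of the fence's pushed face (moves with the fence). Fence: plain steel bar 150 mm wide across the jig, 15 mm thick, 20 mm tall, its top 32.5 mm above the bench. This point is 10 mm below its top, at jig x = +30 mm when at rest; axes as the jig's, the face looks to -x.
- plate: Loose brass plate, 50 mm (x) by 80 mm (y) by 12 mm thick, about 0.3 kg, lying flat on the jig bed its edge 45 to 80 mm short of the fence and turned by up to 0.2 rad. Origin: centre of its underside, 12 mm above the bench; its x axis points to the fence, z up.
- plate_hole0 (a point): Mouth of the round through hole at the plate's centre, on its top face (12 mm above the plate's underside). Hole diameter 9.5 mm with a small chamfer; below the plate is the solid jig bed.
- plate_edge (a point): Middle of the plate's long edge face that goes against the fence: 25 mm along the plate's x from its centre, at half thickness.
- pin: Steel push pin with a SQUARE head, about 80 g, standing upright in one of the two rack holes. Shank 8 mm diameter, 28 mm long with a tapered tip, below a round collar 24 mm across and 4 mm thick; above the collar a square head 16 x 16 mm, 36 mm tall. Origin: centre of the collar's underside, which rests on the rack's top; x and y square to the head's sides, z up along the pin.
- pin_tip (a point): Lower end of the pin, 28 mm below its origin.
- pin_grip (a point): Point to grip on the pin's square head: 27 mm above the pin's origin (23 mm above the collar's top).
- rack: Wooden pin rack fixed to the bench, 50 x 140 mm, 36 mm tall, two through holes 13.5 mm wide 80 mm apart along its y. Origin: centre of its underside.
- round_pin: Bystander: steel pin with a ROUND head (20 mm across, 36 mm tall) and a 12 mm shank, in the other rack hole. Too thick for the plate. Origin: centre of its collar's underside.
- hammer: Bystander: small hammer lying lengthwise on the bench to the left of the jig; origin under its middle.
- jar: Bystander: clear jar 60 mm across, 75 mm tall, steel cap, on the bench beyond the rack; origin: centre of its underside.
- brass_ring: Bystander: flat brass ring 90 mm across, 22 mm tall, on the bench at the far left, beyond the hammer; origin: centre of its underside.
Things that resemble listed ones, but are neither listed nor needed, are in the scene too. Leave any red look-alike of the pin alone. Leave any pink look-alike of the plate alone.

How it is judged:
By the outcome, as a careful person would: the job done as asked, in the order asked, and still so for the second after the job is handed in, while the arm keeps its last pose, push and grip.
It also fails if it takes over 48 s, if anything falls off the work surface, if the arm or the gripper's body presses on something with over 40 N, if the wrist force passes 120 N, or if a joint passes its speed limit or range.

## Working session

There is one attempt and no reset: what is moved stays moved. The work goes in short steps, Python scripts to look and compute and a shell command to move; the robot and the scene stay as the last step left them, time stands still between calls to the robot, and variables do not carry over. Pictures are saved under pics/ and viewed, at most 10 in all, crops included, and the job is handed in when it is done.

```bash
mkdir -p pics; cat > h.py <<'E'
import numpy as np, cv2
from rig import manip
from scipy.spatial.transform import Rotation as R
def rot(q): return R.from_quat([q[1],q[2],q[3],q[0]])
def cam(n):
    d=manip.get_image(n); return d
def K(d): return np.array([[d['fx'],0,d['cx']],[0,d['fy'],d['cy']],[0,0,1.]])
def ray(d,px):
    u=cv2.undistortPoints(np.array([[px]],float),K(d),np.array(d['distortion'],float))[0,0]
    v=rot(d['attitude']).apply([u[0],-u[1],-1]); return np.array(d['position']),v
def at(d,px,z):
    p,v=ray(d,px); return p+v*(z-p[2])/v[2]
def proj(d,X):
    c=rot(d['attitude']).inv().apply(np.atleast_2d(X)-np.array(d['position']))*[1,-1,-1]
    return cv2.projectPoints(c,np.zeros(3),np.zeros(3),K(d),np.array(d['distortion'],float))[0][:,0]
def save(d,f): cv2.imwrite(f,d['frame'][:,:,::-1])
E
python3 - <<'E'
from h import *
import pickle
for n in('top','side'):
    d=cam(n);pickle.dump(d,open(n+'0.pkl','wb'))
    im=cv2.resize(d['frame'],(800,600),interpolation=cv2.INTER_CUBIC);cv2.imwrite(f'pics/{n}0.png',im[:,:,::-1])
    print(n,d['position'],d['attitude'],d['fx'],d['distortion'])
print(manip.get_state(),manip.grasp_offset)
E
```

```text
top [0.36858796 0.02165893 1.24945877] [-0.69788886 -0.05063598  0.04289187  0.71312512] 426.318991535607 [-0.047156  0.        0.        0.        0.      ]
side [ 0.49787502 -0.78546659  0.58203917] [ 0.87339231  0.48573888 -0.02064697 -0.02858879] 362.4905065956876 [-0.02169985  0.          0.          0.          0.        ]
{'clock': 0.1, 'qpos': array([-1.39003325e+00,  2.76559690e-01,  1.50602357e+00,  1.68968346e-05,
        1.36067630e+00, -1.21017032e-01]), 'qd': array([-1.62601215e-03, -2.40109294e-03, -4.38536224e-03,  5.99362495e-05,
        6.81515108e-04,  5.70667408e-04]), 'effort': array([ 1.01488968e-03, -4.17701840e+01, -2.46404511e+01, -1.96565929e-04,
        5.82667039e-03,  2.00330231e-05]), 'position': array([ 0.17080842, -0.54855506,  0.23050348]), 'ee_rot': array([-8.33329793e-04,  9.88637601e-01,  1.50316333e-01, -1.66366697e-05]), 'contact_force': array([0.10337844, 0.02360313, 0.44882617]), 'moment': array([ 0.02265014,  0.04465588, -0.01800235]), 'gripper_force': 0.0, 'width': 0.08515422969085092} -0.0187
```

View pics/top0.png

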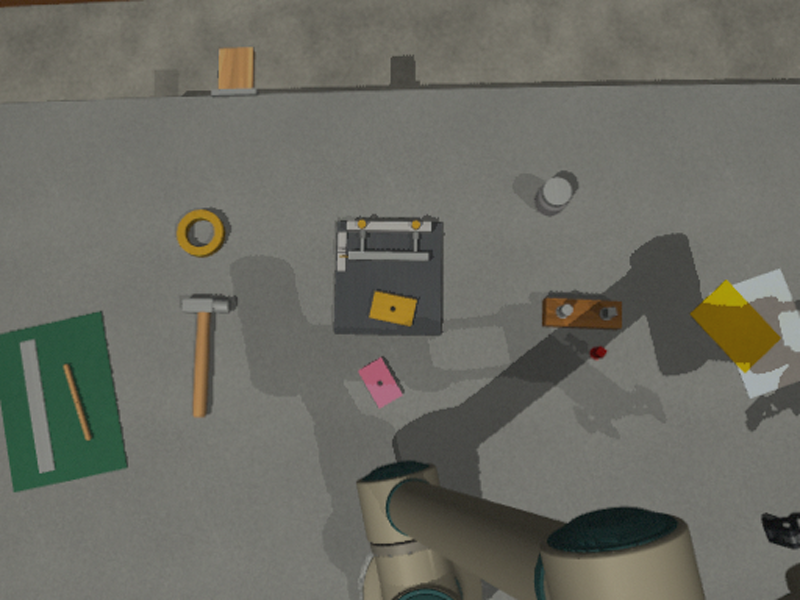

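View pics/side0.png

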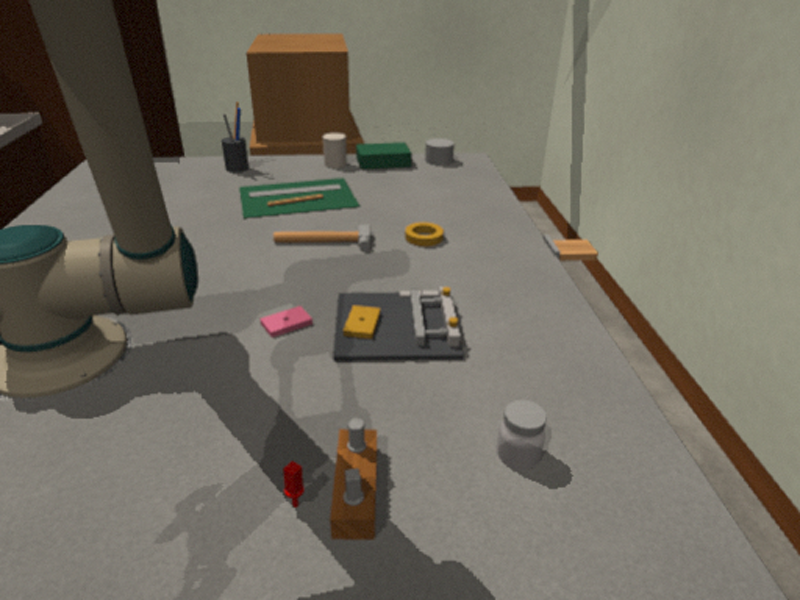

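The top view shows the rack at (582,312), with pin heads at (566,310) and (608,313). The jig is at (388,277), the plate at (393,308) with its hole at (392,309), and the fence bar at (390,256).

These could be taken for the pin:
- The head at top (566,310), side (356,435).
- The head at top (608,313), side (352,485).
- The red look-alike at top (598,352), side (293,480).

The pink plate at (381,383) is a decoy. A close crop comes next.

```bash
python3 - <<'E'
import pickle,cv2,numpy as np
t=pickle.load(open('top0.pkl','rb'))['frame'];s=pickle.load(open('side0.pkl','rb'))['frame']
def c(f,x,y,w,h,k): return cv2.resize(f[y:y+h,x:x+w],(w*k,h*k),interpolation=cv2.INTER_NEAREST)
a=c(t,340,180,66,40,6)   # 396x240
b=c(s,205,262,40,60,6)  # 240x360
j=c(t,208,134,80,84,6)    # 480x504
im=np.zeros((600,800,3),np.uint8)
im[:240,:396]=a; im[240:600,:240]=b; 
j=c(t,208,134,80,84,5); im[:420,400:800]=j
cv2.imwrite('pics/c1.png',im[:,:,::-1])
E
```

```text
(no output)
```

View pics/c1.png

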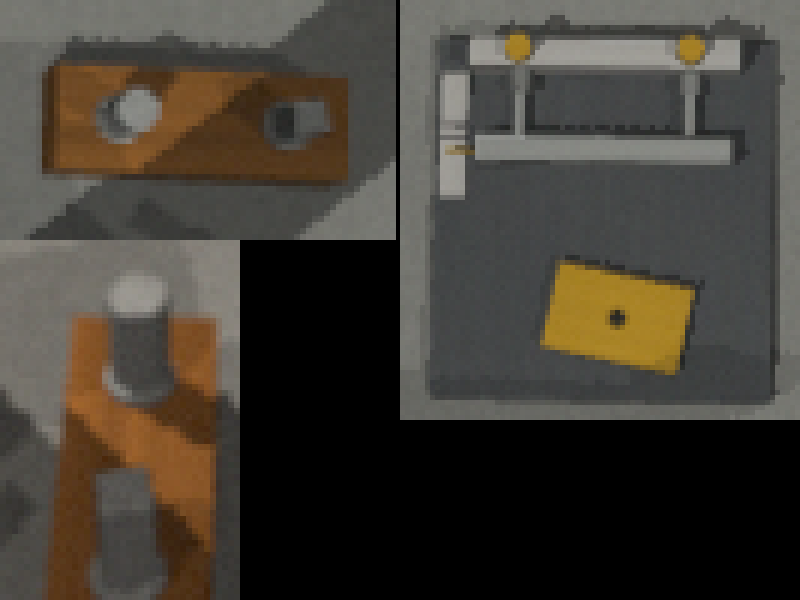

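The square head is the one at top (608,313), crop (313,117). It has visible square corners and a flat front in the side view, while the other head is clearly round. The plate and its hole also show clearly, with the hole at crop (617,317). Next I'll turn these into positions.

```bash
python3 - <<'E'
from h import *
import pickle
t=pickle.load(open('top0.pkl','rb'));s=pickle.load(open('side0.pkl','rb'))
print(t['cx'],t['cy'],s['cx'],s['cy'])
def mask(d,lo,hi,box):
    h=cv2.cvtColor(d['frame'],cv2.COLOR_RGB2HSV);m=cv2.inRange(h,lo,hi);z=np.zeros_like(m);x,y,w,hh=box;z[y:y+hh,x:x+w]=m[y:y+hh,x:x+w];return z
def big(m):
    c,_=cv2.findContours(m,cv2.RETR_EXTERNAL,cv2.CHAIN_APPROX_NONE);return max(c,key=cv2.contourArea)
def rectw(d,m,z,name):
    c=big(m)[:,0].astype(float)
    W=np.array([at(d,p,z)[:2] for p in c]).astype(np.float32)*1000
    (cx,cy),(w,h),a=cv2.minAreaRect(W); print(name,round(cx,1),round(cy,1),round(w,1),round(h,1),round(a,1))
rectw(t,mask(t,(18,120,60),(32,255,255),(230,180,45,35)),.024,'plate top')
rectw(s,mask(s,(18,120,60),(32,255,255),(215,190,32,30)),.024,'plate side')
rectw(t,mask(t,(5,100,30),(17,255,255),(340,180,66,40)),.036,'rack top')
rectw(t,mask(t,(0,0,0),(179,90,82),(208,134,80,84)),.012,'jig top?')
# fence bar bright
rectw(t,mask(t,(0,0,110),(179,70,255),(221,161,52,6)),.0325,'fence top')
g=cv2.cvtColor(t['frame'],cv2.COLOR_RGB2GRAY)
print(g[194:206,382:400]); 
h=cv2.cvtColor(t['frame'],cv2.COLOR_RGB2HSV);print(h[194:206,382:400,1])
print(g[193:203,246:257])
gs=cv2.cvtColor(s['frame'],cv2.COLOR_RGB2GRAY);print(gs[298:308,218:235])
print('hole',at(t,(208+617/5-.5,134+317/5-.5),.024)*1000,'hole side',at(s,(361/800*512,319/600*384),.024)*1000)
print('pinhead',at(t,(340+313/6-.5,180+117/6-.5),.076)*1000, at(s,(205+125/6-.5,262+(491-240)/6-.5),.076)*1000)
print('jig corners',[np.round(at(t,p,.012)*1000,1)[:2] for p in[(208+32/5,134+37/5),(208+375/5,134+40/5),(208+375/5,134+402/5),(208+30/5,134+399/5)]])
E
```

```text
254.4460925181114 189.3291408345831 249.96753301597897 190.0111819155811
plate top 509.7 43.6 80.0 52.5 77.3
plate side 509.1 36.2 98.1 53.7 77.0
rack top 491.6 -302.5 144.1 52.6 86.1
jig top? 576.7 49.2 205.6 231.0 87.8
fence top 607.5 52.0 142.8 13.6 87.2
[[46 41 49 52 55 57 55 56 54 54 56 54 55 55 56 57 67 71]
 [48 42 42 50 52 52 56 56 57 55 55 58 57 56 58 55 68 73]
 [46 45 47 45 50 55 60 65 67 60 58 66 60 57 54 57 70 71]
 [44 44 46 53 62 58 62 82 89 88 85 86 65 57 56 55 70 71]
 [47 47 55 51 46 40 41 75 83 87 84 83 68 58 53 59 71 71]
 [47 46 62 53 40 41 41 73 84 83 85 83 73 59 54 55 71 70]
 [48 47 64 55 42 41 37 74 84 86 87 84 77 62 55 53 71 72]
 [51 49 63 55 39 42 42 75 83 82 78 77 82 63 54 54 71 73]
 [59 51 61 63 48 45 45 68 75 68 61 56 48 52 55 57 73 71]
 [55 55 56 59 61 60 66 74 69 62 57 58 57 56 56 54 71 72]
 [58 58 57 57 71 82 81 81 72 61 56 54 57 56 58 55 69 71]
 [60 62 60 57 58 55 61 60 61 61 60 60 59 59 60 59 70 72]]
[[160 185 183 174 163 162 163 164 167 172 155 176 163 168 163 151  25  18]
 [154 183 189 176 170 196 168 171 164 159 150 146 163 164 160 170  29  17]
 [160 1
[... 1526 characters left out ...]
86  83  86  80  84  81  90  95  97  98  99]
 [ 59  57  62  75  80  87  85  87  85  84  81  81  91  98  97  97  99]
 [ 61  61  55  69  84  85  82  88  82  85  87  85  81  82  98  96  97]
 [ 59  61  59  71  84  81  82  81  80  87  86  84  71  72  87  89  85]
 [ 57  58  58  73  89  87  85  86  83  91  89  85  66  55  60  59  73]
 [ 60  57  55  66  84  82  77  72  73  74  76  72  60  43  42  47  66]]
hole [ 504.86071974 -187.13989292   24.        ] hole side [508.40432436  40.75648873  24.        ]
pinhead [ 489.40741638 -346.73772777   76.        ] [ 489.29470172 -347.57488188   76.        ]
jig corners [array([680.2, 149.8]), array([673.5, -54.3]), array([458.2, -47.9]), array([464.3, 152.7])]
```

```bash
python3 - <<'E'
from h import *
import pickle
t=pickle.load(open('top0.pkl','rb'));s=pickle.load(open('side0.pkl','rb'))
f=lambda d,p,z:np.round(at(d,p,z)*1000,1)[:2]
print('hole',f(t,(251,197),.024)); print('pin',f(t,(391.4,199.1),.076))
a=f(t,(389,202.6),.076);b=f(t,(394,201.6),.076);v=b-a;print('head edge az',np.degrees(np.arctan2(v[1],v[0])))
a=f(t,(393.7,197),.076);b=f(t,(394.6,201),.076);v=b-a;print('head edge2 az',np.degrees(np.arctan2(v[1],v[0])))
print('red',f(t,(598*.64-.5,352*.64-.5),.04), f(s,(293*.64,500*.64),0))
# fence front/jig directions
a=f(t,(208+(475-400)/5,134+160/5),.0325);b=f(t,(208+(730-400)/5,134+164/5),.0325);v=b-a;print('fence az',a,b,np.degrees(np.arctan2(v[1],v[0])))
st=manip.get_state();r=rot(st['ee_rot']);p=st['position']
for yaw in(90,):
    print('rz needed',yaw-np.degrees(np.arctan2(*r.as_matrix()[[1,0],0])),'delta tool',r.inv().apply(np.array([.4894,-.3463,.0443])-p))
E
```

```text
hole [509.7  43.8]
pin [ 489.1 -346. ]
head edge az -80.34010692155778
head edge2 az -170.86982351772124
red [ 420.3 -326.6] [ 414.6 -318.2]
fence az [601.2 123.2] [595.4 -24.7] -92.2457425658951
rz needed 72.70948639085907 delta tool [ 0.3642675  -0.09811638  0.18644517]
```

```bash
python3 -m pendant '[{"dx":0.0364,"dy":-0.0098,"hand":0.04},{"dx":0.0364,"dy":-0.0098},{"dx":0.0364,"dy":-0.0098},{"dx":0.0364,"dy":-0.0098},{"dx":0.0364,"dy":-0.0098},{"dx":0.0364,"dy":-0.0098},{"dx":0.0364,"dy":-0.0098},{"dx":0.0364,"dy":-0.0098},{"dx":0.0364,"dy":-0.0098},{"dx":0.0364,"dy":-0.0098}]' 40
python3 -m pendant '[{"rz":-6.85},{"rz":-6.85},{"rz":-6.85},{"rz":-6.85},{"rz":-6.85},{"rz":-6.85},{"rz":-6.85},{"rz":-6.85},{"rz":-6.85},{"rz":-6.85},{"rz":-6.85},{"rz":-6.85}]'
cat >> h.py <<'E'
def to(x,y,z,az):
    st=manip.get_state();r=rot(st['ee_rot']);M=r.as_matrix()
    a=np.degrees(np.arctan2(M[1,0],M[0,0]))
    print('t',round(st['clock'],2),'p',np.round(st['position']*1000,1),'az',round(a,2),'tilt',np.round(np.degrees(M[:2,2]),2),'w',round(st['width']*1e3,1),'F',np.round(st['contact_force'],1),'g',round(st['gripper_force'],1))
    if x is not None: print('need d(mm)',np.round(r.inv().apply(np.array([x,y,z])-st['position']*1000),1),'rz',round(a-az,2))
E
python3 -c "
from h import *
to(489.2,-346.3,44.3,99.5)"
```

```text
t 0.1 p [ 170.8 -548.6  230.5] az 17.29 tilt [-0.02  0.09] w 85.2 F [0.1 0.  0.4] g 0.0
need d(mm) [364.1 -98.2 186.4] rz -82.21invalid input
invalid input
```

```bash
python3 -m pendant '[{"dx":0.0364,"dy":-0.0098,"dz":0,"rx":0,"ry":0,"rz":0,"hand":0.04},{"dx":0.0364,"dy":-0.0098,"dz":0,"rx":0,"ry":0,"rz":0,"hand":0.04}]' 40
```

```text
clock: 0.27
position: [0.2339, -0.509, 0.2305]
ee_rot: [-0.0, 0.989, 0.148, -0.0]
contact_force: [0.9, -0.6, 0.4]
width: 0.0634
gripper_force: 0.0
```

All keys are required in every row.

```bash
python3 -m pendant '[{"dx":0.0364,"dy":-0.0098,"dz":0,"rx":0,"ry":0,"rz":0,"hand":0.04},{"dx":0.0364,"dy":-0.0098,"dz":0,"rx":0,"ry":0,"rz":0,"hand":0.04},{"dx":0.0364,"dy":-0.0098,"dz":0,"rx":0,"ry":0,"rz":0,"hand":0.04},{"dx":0.0364,"dy":-0.0098,"dz":0,"rx":0,"ry":0,"rz":0,"hand":0.04},{"dx":0.0364,"dy":-0.0098,"dz":0,"rx":0,"ry":0,"rz":0,"hand":0.04},{"dx":0.0364,"dy":-0.0098,"dz":0,"rx":0,"ry":0,"rz":0,"hand":0.04},{"dx":0.0364,"dy":-0.0098,"dz":0,"rx":0,"ry":0,"rz":0,"hand":0.04},{"dx":0.0364,"dy":-0.0098,"dz":0,"rx":0,"ry":0,"rz":0,"hand":0.04}]'
python3 -m pendant '[{"dx":0,"dy":0,"dz":0,"rx":0,"ry":0,"rz":-6.85,"hand":0.04},{"dx":0,"dy":0,"dz":0,"rx":0,"ry":0,"rz":-6.85,"hand":0.04},{"dx":0,"dy":0,"dz":0,"rx":0,"ry":0,"rz":-6.85,"hand":0.04},{"dx":0,"dy":0,"dz":0,"rx":0,"ry":0,"rz":-6.85,"hand":0.04},{"dx":0,"dy":0,"dz":0,"rx":0,"ry":0,"rz":-6.85,"hand":0.04},{"dx":0,"dy":0,"dz":0,"rx":0,"ry":0,"rz":-6.85,"hand":0.04},{"dx":0,"dy":0,"dz":0,"rx":0,"ry":0,"rz":-6.85,"hand":0.04},{"dx":0,"dy":0,"dz":0,"rx":0,"ry":0,"rz":-6.85,"hand":0.04},{"dx":0,"dy":0,"dz":0,"rx":0,"ry":0,"rz":-6.85,"hand":0.04},{"dx":0,"dy":0,"dz":0,"rx":0,"ry":0,"rz":-6.85,"hand":0.04},{"dx":0,"dy":0,"dz":0,"rx":0,"ry":0,"rz":-6.85,"hand":0.04},{"dx":0,"dy":0,"dz":0,"rx":0,"ry":0,"rz":-6.85,"hand":0.04}]'
python3 -c "
from h import *
to(489.2,-346.3,44.3,99.5)"
```

```text
clock: 0.93
position: [0.4905, -0.3458, 0.2309]
ee_rot: [-0.0, 0.989, 0.15, -0.0]
contact_force: [1.7, -0.7, -0.6]
width: 0.0397
gripper_force: 0.0
clock: 1.93
position: [0.4891, -0.347, 0.2308]
ee_rot: [-0.001, 0.644, 0.765, -0.0]
contact_force: [-0.3, 0.1, -0.3]
width: 0.0399
gripper_force: 0.0
t 1.93 p [ 489.1 -347.   230.8] az 99.83 tilt [-0.05  0.04] w 39.9 F [-0.3  0.1 -0.3] g 0.0
need d(mm) [  0.6   0.4 186.5] rz 0.33
```

```bash
python3 -m pendant '[{"dx":0.0005,"dy":0,"dz":0.03,"rx":0,"ry":0,"rz":0,"hand":0.04},{"dx":0,"dy":0,"dz":0.03,"rx":0,"ry":0,"rz":0,"hand":0.04},{"dx":0,"dy":0,"dz":0.03,"rx":0,"ry":0,"rz":0,"hand":0.04},{"dx":0,"dy":0,"dz":0.025,"rx":0,"ry":0,"rz":0,"hand":0.04},{"dx":0,"dy":0,"dz":0.02,"rx":0,"ry":0,"rz":0,"hand":0.04},{"dx":0,"dy":0,"dz":0.015,"rx":0,"ry":0,"rz":0,"hand":0.04},{"dx":0,"dy":0,"dz":0.01,"rx":0,"ry":0,"rz":0,"hand":0.04},{"dx":0,"dy":0,"dz":0.01,"rx":0,"ry":0,"rz":0,"hand":0.04},{"dx":0,"dy":0,"dz":0.01,"rx":0,"ry":0,"rz":0,"hand":0.04},{"dx":0,"dy":0,"dz":0.0065,"rx":0,"ry":0,"rz":0,"hand":0.04},{"dx":0,"dy":0,"dz":0,"rx":0,"ry":0,"rz":0,"hand":0.04}]'
python3 - <<'E'
from h import *
to(489.2,-346.3,44.3,99.5)
d=cam('side');c=proj(d,[.489,-.346,.05])[0].astype(int);x,y=c-[50,40]
e=cam('top');k=proj(e,[.489,-.346,.05])[0].astype(int)-[33,40]
im=np.hstack([cv2.resize(d['frame'][y:y+80,x:x+100],None,fx=4.5,fy=4.5,interpolation=2),cv2.resize(e['frame'][k[1]:k[1]+80,k[0]:k[0]+70],None,fx=4.5,fy=4.5,interpolation=2)])
cv2.imwrite('pics/g1.png',im[:,:,::-1])
E
```

```text
clock: 2.85
position: [0.4887, -0.3463, 0.0436]
ee_rot: [-0.001, 0.646, 0.763, 0.0]
contact_force: [-0.5, -0.0, -0.4]
width: 0.0399
gripper_force: 0.0
t 2.85 p [ 488.7 -346.3   43.6] az 99.49 tilt [-0.09  0.08] w 39.9 F [-0.5 -0.  -0.4] g 0.0
need d(mm) [-0.1  0.5 -0.7] rz -0.01
```

View pics/g1.png

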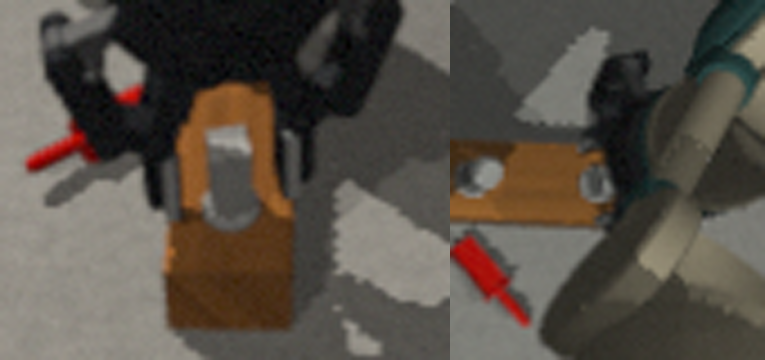

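The fingers straddle the square head in the side crop at (230,160), with a clear gap on both sides. The red look-alike, upright at the start, now lies on the bench at top crop (490,280). I want to know whether it tipped on its own before I go on.

```bash
python3 - <<'E'
from h import *
import pickle
e=pickle.load(open('top0.pkl','rb'));s=pickle.load(open('side0.pkl','rb'))
k=proj(e,[.489,-.346,.05])[0].astype(int)-[33,40]
for p in[(465,248),(527,323)]: print(np.round(at(e,((p[0]-450)/4.5+k[0],p[1]/4.5+k[1]),.008)*1000,0))
h=cv2.cvtColor(s['frame'],cv2.COLOR_RGB2HSV);m=(cv2.inRange(h,(0,150,60),(5,255,255))>0)&(np.arange(512)[None,:]<205)&(np.arange(384)[:,None]>280)
for y in np.where(m.any(1))[0]: x=np.where(m[y])[0];print(y,x.min(),x.max(),end='; ')
h=cv2.cvtColor(e['frame'],cv2.COLOR_RGB2HSV);m=cv2.inRange(h,(0,150,60),(5,255,255));print(cv2.boundingRect(m))
print([np.round(proj(s,[.4146,-.318,z])[0],1) for z in(0,.03,.068)],[np.round(proj(e,[.4146,-.318,z])[0],1) for z in(0,.03,.068)])
E
```

```text
[ 451. -268.    8.]
[ 402. -305.    8.]
295 186 187; 296 185 189; 297 184 191; 298 183 192; 299 182 192; 300 181 192; 301 181 192; 302 181 192; 303 182 192; 304 182 192; 305 182 192; 306 182 193; 307 182 193; 308 182 193; 309 182 193; 310 182 193; 311 182 193; 312 182 193; 313 182 194; 314 182 193; 315 182 193; 316 182 192; 317 183 191; 318 185 190; 319 187 189; 320 187 190; 321 187 190; 322 187 190; 323 188 190; 324 189 189; (378, 222, 10, 8)
[array([187.5, 319.9]), array([186.2, 309.5]), array([184.4, 295.5])] [array([375.5, 227.5]), array([378.3, 227. ]), array([382.1, 226.4])]
```

The red pin started out balanced on its tip. It fell towards +x,+y, across rather than away from the gripper, and the finger never came within about 35 mm of it. So it seems to have tipped by itself, and I'll leave it where it is. Now grip and lift.

```bash
python3 -m pendant '[{"dx":0,"dy":0.0005,"dz":-0.0007,"rx":0,"ry":0,"rz":0,"hand":0},{"dx":0,"dy":0,"dz":0,"rx":0,"ry":0,"rz":0,"hand":0},{"dx":0,"dy":0,"dz":0,"rx":0,"ry":0,"rz":0,"hand":0},{"dx":0,"dy":0,"dz":0,"rx":0,"ry":0,"rz":0,"hand":0},{"dx":0,"dy":0,"dz":0,"rx":0,"ry":0,"rz":0,"hand":0},{"dx":0,"dy":0,"dz":0,"rx":0,"ry":0,"rz":0,"hand":0},{"dx":0,"dy":0,"dz":0,"rx":0,"ry":0,"rz":0,"hand":0}]' 100
python3 -c "
from h import *
to(509.7,43.8,150,88)"
```

```text
clock: 3.53
position: [0.4904, -0.3473, 0.0468]
ee_rot: [0.001, 0.646, 0.763, -0.0]
contact_force: [-0.8, 1.3, 6.9]
width: 0.0142
gripper_force: 97.8
t 3.53 p [ 490.4 -347.3   46.8] az 99.49 tilt [ 0.11 -0.1 ] w 14.2 F [-0.8  1.3  6.9] g 97.8
need d(mm) [ 382.4   83.6 -103.9] rz 11.49
```

```bash
python3 -m pendant '[{"dx":0,"dy":0,"dz":-0.005,"rx":0,"ry":0,"rz":0,"hand":0},{"dx":0,"dy":0,"dz":-0.01,"rx":0,"ry":0,"rz":0,"hand":0},{"dx":0,"dy":0,"dz":-0.02,"rx":0,"ry":0,"rz":0,"hand":0},{"dx":0,"dy":0,"dz":-0.03,"rx":0,"ry":0,"rz":0,"hand":0},{"dx":0,"dy":0,"dz":-0.03,"rx":0,"ry":0,"rz":0,"hand":0},{"dx":0,"dy":0,"dz":-0.015,"rx":0,"ry":0,"rz":0,"hand":0},{"dx":0,"dy":0,"dz":0,"rx":0,"ry":0,"rz":0,"hand":0}]'
python3 - <<'E'
from h import *
to(509.7,43.8,130,88)
d=cam('side');p=manip.get_state()['position'];c=proj(d,p)[0].astype(int);x,y=c-[45,40]
cv2.imwrite('pics/l1.png',cv2.resize(d['frame'][y:y+80,x:x+90],None,fx=7,fy=7,interpolation=2)[:,:,::-1]);print(x,y)
import pickle;pickle.dump(d,open('lift.pkl','wb'))
E
```

```text
clock: 4.12
position: [0.4918, -0.3485, 0.1603]
ee_rot: [0.004, 0.646, 0.763, -0.0]
contact_force: [-0.1, -0.4, -1.0]
width: 0.0144
gripper_force: 97.5
t 4.12 p [ 491.8 -348.5  160.3] az 99.49 tilt [ 0.38 -0.34] w 14.4 F [-0.1 -0.4 -1. ] g 97.5
need d(mm) [384.1  82.2  28.1] rz 11.49
179 229
```

View pics/l1.png

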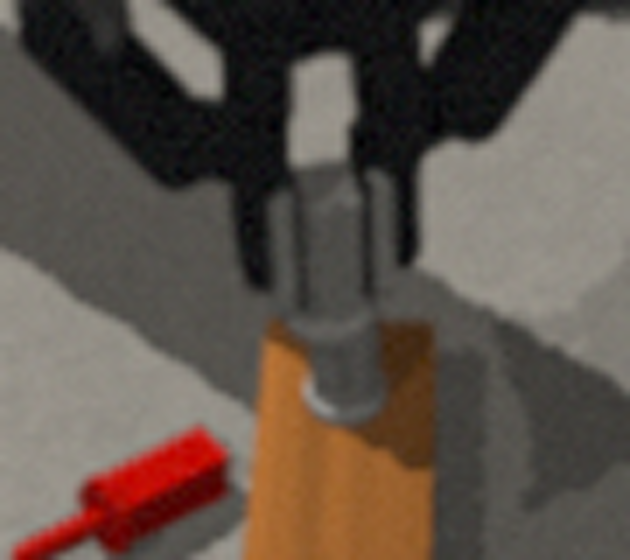

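The pin is held upright between the pads at crop (335,230), and the round pin is still in the rack behind it at (345,390). Next, carry it to above the plate hole.

```bash
python3 -m pendant '[{"dx":0.018,"dy":0.004,"dz":0,"rx":0,"ry":0,"rz":0,"hand":0},{"dx":0.035,"dy":0.0075,"dz":0,"rx":0,"ry":0,"rz":0,"hand":0},{"dx":0.038,"dy":0.008,"dz":0,"rx":0,"ry":0,"rz":0,"hand":0},{"dx":0.038,"dy":0.008,"dz":0,"rx":0,"ry":0,"rz":0,"hand":0},{"dx":0.038,"dy":0.008,"dz":0,"rx":0,"ry":0,"rz":0,"hand":0},{"dx":0.038,"dy":0.008,"dz":0,"rx":0,"ry":0,"rz":0,"hand":0},{"dx":0.038,"dy":0.008,"dz":0,"rx":0,"ry":0,"rz":0,"hand":0},{"dx":0.038,"dy":0.008,"dz":0,"rx":0,"ry":0,"rz":0,"hand":0},{"dx":0.038,"dy":0.008,"dz":0,"rx":0,"ry":0,"rz":0,"hand":0},{"dx":0.035,"dy":0.0075,"dz":0,"rx":0,"ry":0,"rz":0,"hand":0},{"dx":0.02,"dy":0.0045,"dz":0,"rx":0,"ry":0,"rz":0,"hand":0},{"dx":0.01,"dy":0.002,"dz":0,"rx":0,"ry":0,"rz":0,"hand":0}]'
python3 -m pendant '[{"dx":0,"dy":0,"dz":0.02,"rx":0,"ry":0,"rz":3.5,"hand":0},{"dx":0,"dy":0,"dz":0.025,"rx":0,"ry":0,"rz":4,"hand":0},{"dx":0,"dy":0,"dz":0.02,"rx":0,"ry":0,"rz":4,"hand":0},{"dx":0,"dy":0,"dz":0.01,"rx":0,"ry":0,"rz":0,"hand":0},{"dx":0,"dy":0,"dz":0,"rx":0,"ry":0,"rz":0,"hand":0},{"dx":0,"dy":0,"dz":0,"rx":0,"ry":0,"rz":0,"hand":0}]'
python3 - <<'E'
from h import *
import pickle
to(509.7,43.8,73,88)
d=cam('side');e=cam('top');pickle.dump((d,e),open('hov.pkl','wb'))
x,y=proj(d,[.51,.044,.05])[0].astype(int)-[40,42]
u,v=proj(e,[.51,.044,.05])[0].astype(int)-[32,42];print(x,y,u,v)
z=lambda f,x,y,w:cv2.resize(f[y:y+84,x:x+w],None,fx=5,fy=5,interpolation=2)
cv2.imwrite('pics/hv.png',np.hstack([z(d['frame'],x,y,80),z(e['frame'],u,v,75)])[:,:,::-1])
E
```

```text
clock: 5.17
position: [0.5044, 0.0491, 0.1536]
ee_rot: [-0.002, 0.645, 0.764, -0.001]
contact_force: [1.1, -0.3, -0.7]
width: 0.0144
gripper_force: 97.5
clock: 5.67
position: [0.5062, 0.0451, 0.0798]
ee_rot: [-0.001, 0.719, 0.695, -0.001]
contact_force: [0.0, 0.1, -0.7]
width: 0.0142
gripper_force: 97.6
t 5.67 p [506.2  45.1  79.8] az 88.04 tilt [-0.12 -0.01] w 14.2 F [ 0.   0.1 -0.7] g 97.6
need d(mm) [-1.2  3.6  6.8] rz 0.04
191 153 218 153
```

View pics/hv.png

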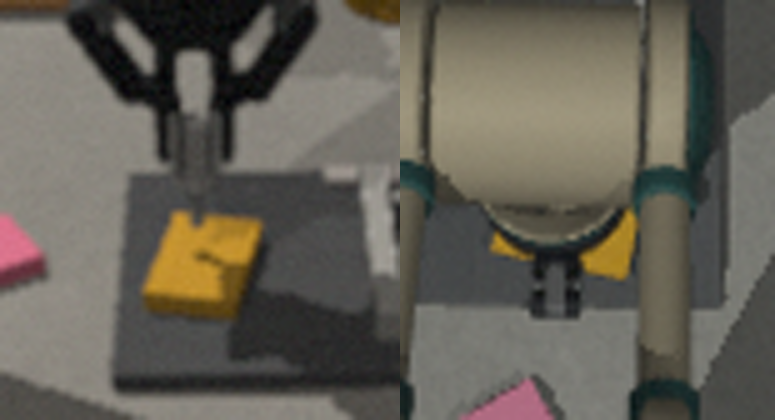

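```bash
python3 - <<'E'
from h import *
import pickle
d,e=pickle.load(open('hov.pkl','rb'));s=pickle.load(open('side0.pkl','rb'));t=pickle.load(open('top0.pkl','rb'))
g=lambda q:cv2.cvtColor(q['frame'],cv2.COLOR_RGB2GRAY)
print(g(s)[199:209,224:239]);print(d['frame'][186:202,223:240,0])
tt=lambda p,z:np.round(at(s,p,z)*1000,1)
def cen(q,x,y,w,h):
    p=g(q)[y:y+h,x:x+w].astype(float);m=np.clip(np.percentile(p,80)-6-p,0,None);Y,X=np.mgrid[y:y+h,x:x+w];return (m*X).sum()/m.sum(),(m*Y).sum()/m.sum()
h=cen(s,226,201,10,7);k=cen(t,248,194,7,7);print('hole side',h,at(s,h,.024)*1000,'top',k,at(t,k,.024)*1000)
print('side proj of top hole',proj(s,at(t,k,.024)))
P=manip.get_state()['position'];print('expected tip px',proj(s,P-[0,0,.0388]),'fingertip',proj(s,P))
E
```

```text
[[115 144 144 144 146 146 145 142 143 140 142 144 147 142 143]
 [135 146 146 144 145 142 143 146 143 143 144 143 145 146 144]
 [140 149 146 146 145 146 144 144 145 145 145 145 147 144 141]
 [149 147 147 147 143 146 142 134 140 145 145 146 144 148 144]
 [148 145 147 144 146 133 114 105 113 133 145 146 149 144 144]
 [147 144 144 145 146 132 104  87  95 127 143 144 145 144 143]
 [146 146 145 144 145 143 129 120 123 139 147 147 146 144 144]
 [146 144 145 145 145 147 143 145 143 148 145 145 145 144 146]
 [144 145 145 146 146 147 145 143 144 146 144 146 143 143 144]
 [144 143 143 143 143 145 145 145 145 143 146 145 143 144 143]]
[[122 108  85  64  52  64  73  72  70  61  61  76  99 111 125 129 131]
 [110  98  79  62  59  72  76  72  73  62  63  73  85  99 100  99  99]
 [ 76  74  78  69  65  72  75  73  68  70  67  61  66  66  63  66  64]
 [ 80  75  79  81  75  78  81  79  74  76  69  66  62  67  63  63  64]
 [ 81  74  74  76  78  76  83  81  74  73  62  61  64  65  64  63  67]
 [ 78  73  75  76  73  68  75  76  70  69  64  62  66  67  68  63  62]
 [ 75  75  73  73  75  65  61  62  61  69  
[... 329 characters left out ...]
 197 174 123  83 119 169 177 166 163 167 161 156 153]
 [ 79 121 174 196 196 188 159 141 163 186 186 173 166 168 166 165 163]
 [ 88 149 190 199 194 196 185 186 195 191 186 172 166 169 165 168 166]
 [121 174 196 199 196 195 194 195 193 187 175 168 175 180 181 182 179]
 [144 190 197 195 194 194 193 197 195 189 182 179 188 192 194 194 192]]
hole side (np.float64(231.0897435897436), np.float64(203.79166666666666)) [508.58736619  42.55578577  24.        ] top (np.float64(250.9476510067114), np.float64(197.20536912751678)) [509.13645393  44.00462471  24.        ]
side proj of top hole [[231.27571679 203.49120394]]
expected tip px [[230.57889064 197.65621488]] fingertip [[230.28965356 185.4790553 ]]
```

In the side crop the pin tip is at (197,218), which is pixel (230.0,197.7), and the hole is at (231.1,203.8). Both views agree that the tip has to shift about +4.0 mm in x and -2.4 mm in y.

```bash
python3 -m pendant '[{"dx":-0.0023,"dy":0.0041,"dz":0,"rx":0,"ry":0,"rz":0,"hand":0},{"dx":0,"dy":0,"dz":0.006,"rx":0,"ry":0,"rz":0,"hand":0},{"dx":0,"dy":0,"dz":0.004,"rx":0,"ry":0,"rz":0,"hand":0},{"dx":0,"dy":0,"dz":0.002,"rx":0,"ry":0,"rz":0,"hand":0},{"dx":0,"dy":0,"dz":0.002,"rx":0,"ry":0,"rz":0,"hand":0},{"dx":0,"dy":0,"dz":0.002,"rx":0,"ry":0,"rz":0,"hand":0},{"dx":0,"dy":0,"dz":0.002,"rx":0,"ry":0,"rz":0,"hand":0},{"dx":0,"dy":0,"dz":0.002,"rx":0,"ry":0,"rz":0,"hand":0},{"dx":0,"dy":0,"dz":0,"rx":0,"ry":0,"rz":0,"hand":0}]'
python3 -c "
from h import *
to(510.2,42.7,52.5,88)"
```

```text
clock: 6.52
position: [0.5105, 0.043, 0.0601]
ee_rot: [-0.0, 0.719, 0.695, -0.0]
contact_force: [0.2, 0.3, -0.8]
width: 0.0142
gripper_force: 97.6
t 6.52 p [510.5  43.   60.1] az 88.0 tilt [-0.05 -0.01] w 14.2 F [ 0.2  0.3 -0.8] g 97.6
need d(mm) [-0.3 -0.2  7.6] rz -0.0
```

```bash
python3 -m pendant '[{"dx":0,"dy":0,"dz":0.0015,"rx":0,"ry":0,"rz":0,"hand":0},{"dx":0,"dy":0,"dz":0.0015,"rx":0,"ry":0,"rz":0,"hand":0},{"dx":0,"dy":0,"dz":0.0015,"rx":0,"ry":0,"rz":0,"hand":0},{"dx":0,"dy":0,"dz":0,"rx":0,"ry":0,"rz":0,"hand":0}]'
python3 -c "
from h import *
to(510.2,42.7,52.5,88)"
```

```text
clock: 6.85
position: [0.5103, 0.0429, 0.0556]
ee_rot: [-0.0, 0.719, 0.695, -0.001]
contact_force: [-0.9, -0.1, -0.8]
width: 0.0146
gripper_force: 97.6
t 6.85 p [510.3  42.9  55.6] az 88.0 tilt [-0.06 -0.02] w 14.6 F [-0.9 -0.1 -0.8] g 97.6
need d(mm) [-0.2 -0.1  3.1] rz -0.0
```

```bash
python3 -m pendant '[{"dx":0,"dy":0,"dz":0.0013,"rx":0,"ry":0,"rz":0,"hand":0},{"dx":0,"dy":0,"dz":0.0012,"rx":0,"ry":0,"rz":0,"hand":0},{"dx":0,"dy":0,"dz":0,"rx":0,"ry":0,"rz":0,"hand":0}]'
python3 - <<'E'
from h import *
to(510.2,42.7,52.5,88)
d=cam('side');x,y=proj(d,[.54,.044,.03])[0].astype(int)-[50,42];print(x,y)
cv2.imwrite('pics/in.png',cv2.resize(d['frame'][y:y+74,x:x+100],None,fx=8,fy=8,interpolation=2)[:,:,::-1])
E
```

```text
clock: 7.1
position: [0.5106, 0.043, 0.0532]
ee_rot: [-0.0, 0.719, 0.695, -0.0]
contact_force: [-0.8, -0.7, -0.0]
width: 0.0142
gripper_force: 97.6
t 7.1 p [510.6  43.   53.2] az 87.99 tilt [-0.03 -0.01] w 14.2 F [-0.8 -0.7 -0. ] g 97.6
need d(mm) [-0.3 -0.4  0.7] rz -0.01
192 159
```

View pics/in.png

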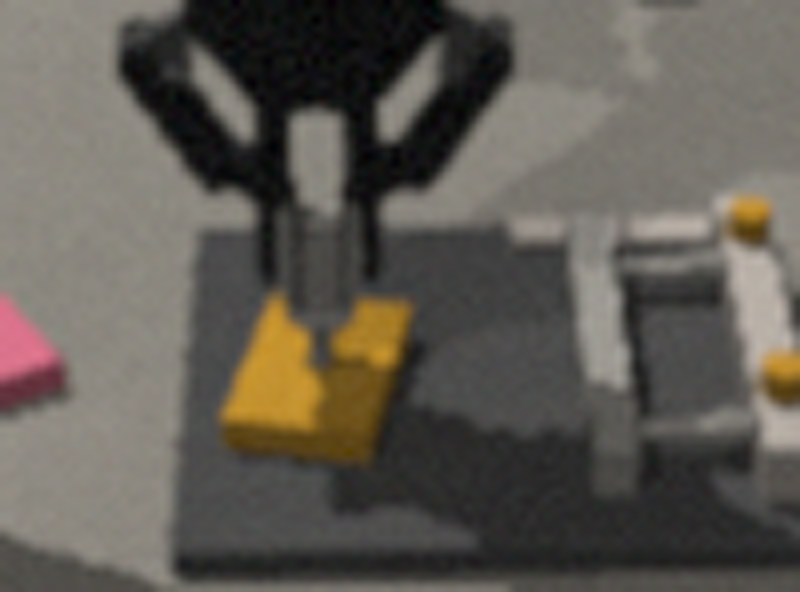

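The pin is in the hole at crop (322,355). The plate is at (320,380), and the fence at (605,350) is still at rest. Now push along tool +y, which is jig +x.

```bash
python3 -m pendant '[{"dx":0,"dy":0.002,"dz":0,"rx":0,"ry":0,"rz":0,"hand":0},{"dx":0,"dy":0.004,"dz":0,"rx":0,"ry":0,"rz":0,"hand":0},{"dx":0,"dy":0.005,"dz":0,"rx":0,"ry":0,"rz":0,"hand":0},{"dx":0,"dy":0.005,"dz":0,"rx":0,"ry":0,"rz":0,"hand":0},{"dx":0,"dy":0.005,"dz":0,"rx":0,"ry":0,"rz":0,"hand":0},{"dx":0,"dy":0.005,"dz":0,"rx":0,"ry":0,"rz":0,"hand":0},{"dx":0,"dy":0.005,"dz":0,"rx":0,"ry":0,"rz":0,"hand":0},{"dx":0,"dy":0.005,"dz":0,"rx":0,"ry":0,"rz":0,"hand":0},{"dx":0,"dy":0.005,"dz":0,"rx":0,"ry":0,"rz":0,"hand":0},{"dx":0,"dy":0.003,"dz":0,"rx":0,"ry":0,"rz":0,"hand":0},{"dx":0,"dy":0,"dz":0,"rx":0,"ry":0,"rz":0,"hand":0}]'
python3 -c "
from h import *
to(586.5,40.3,53.2,88)"
```

```text
clock: 8.07
position: [0.5563, 0.0414, 0.0536]
ee_rot: [0.001, 0.719, 0.695, 0.001]
contact_force: [-0.3, -0.4, -0.5]
width: 0.0145
gripper_force: 97.6
t 8.07 p [556.3  41.4  53.6] az 87.98 tilt [ 0.11 -0.01] w 14.5 F [-0.3 -0.4 -0.5] g 97.6
need d(mm) [-0.  30.2  0.4] rz -0.02
```

```bash
python3 -m pendant '[{"dx":0,"dy":0.003,"dz":0,"rx":0,"ry":0,"rz":0,"hand":0},{"dx":0,"dy":0.003,"dz":0,"rx":0,"ry":0,"rz":0,"hand":0},{"dx":0,"dy":0.003,"dz":0,"rx":0,"ry":0,"rz":0,"hand":0},{"dx":0,"dy":0.003,"dz":0,"rx":0,"ry":0,"rz":0,"hand":0},{"dx":0,"dy":0.003,"dz":0,"rx":0,"ry":0,"rz":0,"hand":0},{"dx":0,"dy":0.003,"dz":0,"rx":0,"ry":0,"rz":0,"hand":0}]'
python3 - <<'E'
from h import *
to(586.5,40.3,53.2,88)
d=cam('side');x,y=proj(d,[.57,.044,.03])[0].astype(int)-[50,42];print(x,y)
cv2.imwrite('pics/p1.png',cv2.resize(d['frame'][y:y+74,x:x+100],None,fx=8,fy=8,interpolation=2)[:,:,::-1])
E
```

```text
clock: 8.57
position: [0.5719, 0.0407, 0.0533]
ee_rot: [-0.001, 0.719, 0.695, -0.001]
contact_force: [-2.7, -0.5, -0.7]
width: 0.0141
gripper_force: 97.7
t 8.57 p [571.9  40.7  53.3] az 88.0 tilt [-0.14 -0.02] w 14.1 F [-2.7 -0.5 -0.7] g 97.7
need d(mm) [ 0.1 14.6  0. ] rz 0.0
203 158
```

View pics/p1.png

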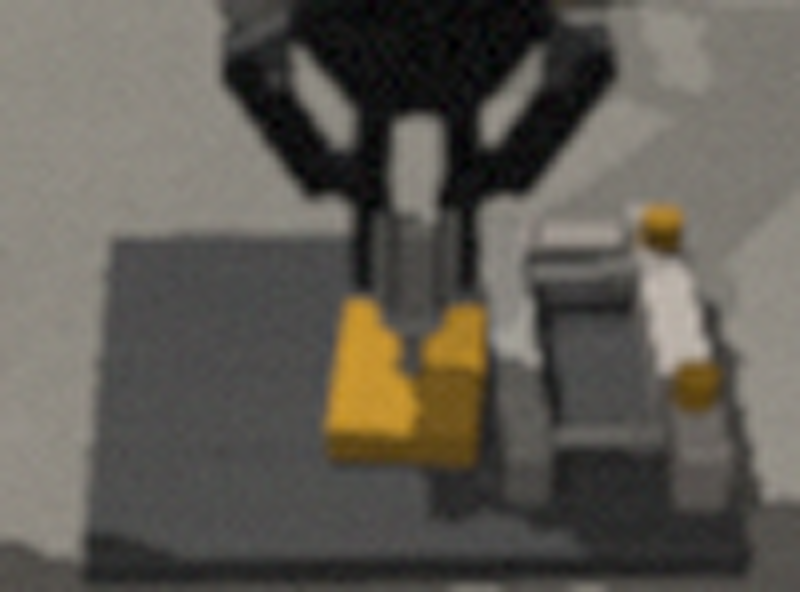

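The plate has followed the pin, crop (400,385), and its edge is about to meet the fence at (520,400). Push on slowly.

```bash
python3 -m pendant '[{"dx":0,"dy":0.0015,"dz":0,"rx":0,"ry":0,"rz":0,"hand":0},{"dx":0,"dy":0.0015,"dz":0,"rx":0,"ry":0,"rz":0,"hand":0},{"dx":0,"dy":0.0015,"dz":0,"rx":0,"ry":0,"rz":0,"hand":0},{"dx":0,"dy":0.0015,"dz":0,"rx":0,"ry":0,"rz":0,"hand":0},{"dx":0,"dy":0.0015,"dz":0,"rx":0,"ry":0,"rz":0,"hand":0},{"dx":0,"dy":0.0015,"dz":0,"rx":0,"ry":0,"rz":0,"hand":0},{"dx":0,"dy":0.0015,"dz":0,"rx":0,"ry":0,"rz":0,"hand":0},{"dx":0,"dy":0.0015,"dz":0,"rx":0,"ry":0,"rz":0,"hand":0},{"dx":0,"dy":0,"dz":0,"rx":0,"ry":0,"rz":0,"hand":0},{"dx":0,"dy":0,"dz":0,"rx":0,"ry":0,"rz":0,"hand":0}]'
python3 - <<'E'
from h import *
import pickle
to(586.5,40.3,53.2,88)
s=pickle.load(open('side0.pkl','rb'));d=cam('side');pickle.dump(d,open('p2.pkl','wb'))
for yy in(-.02,-.01,0,.09,.105,.115):
    # red profile along fence-top height line in jig x
    X=np.array([[x,yy-.035*(x-.6),.0325] for x in np.arange(.58,.665,.002)])
    row=[]
    for q in(s,d):
        p=proj(q,X).astype(np.float32);row.append(cv2.remap(cv2.cvtColor(q['frame'],cv2.COLOR_RGB2GRAY),p[:,0],p[:,1],1).ravel())
    print(yy);print(row[0]);print(row[1])
x,y=proj(d,[.59,.044,.03])[0].astype(int)-[50,42];print(x,y)
cv2.imwrite('pics/p2.png',cv2.resize(d['frame'][y:y+74,x:x+100],None,fx=8,fy=8,interpolation=2)[:,:,::-1])
E
```

```text
clock: 9.45
position: [0.5822, 0.0403, 0.0531]
ee_rot: [-0.002, 0.719, 0.695, -0.002]
contact_force: [-7.2, -1.6, 2.5]
width: 0.014
gripper_force: 98.0
t 9.45 p [582.2  40.3  53.1] az 88.01 tilt [-0.31 -0.02] w 14.0 F [-7.2 -1.6  2.5] g 98.0
need d(mm) [ 0.1  4.3 -0.1] rz 0.01
-0.02
[ 72  72  73  73  73  71  69  75  92 121 137 144 146 146 144 124  96  69
  67  70  74  76  75  76  76  76  75  77  78  78  78  78  75  71  70  83
 119 150 167 167 168 168 168]
[ 71  70  69  70  71  72  71  71  70  67  67  73  82  91  90  90  89  86
  86  82  75  68  71  71  71  73  70  70  72  74  75  76  74  72  72  69
  76  88 101 101 100  98  97]
-0.01
[ 73  73  74  74  73  74  73  70  89 115 137 150 150 150 151 148 124 102
 100 114 117 119 119 117 119 119 118 116 118 122 123 121 117 119 118 116
 116 140 159 168 165 162 162]
[ 91  82  81  81  79  80  81  79  79  80  77  73  77  84  89  91  89  89
  84  76  74  78  82  85  89  89  88  86  85  87  89  88  85  87  85  80
  75  86  95 101 101  98  99]
0
[ 72  74  76  75  74  73  72  77  97 128 146 149 149 148 147 147 127  92
  47  53  64  73  72  74  73  7
[... 628 characters left out ...]
131 132 133 133 133 127 116 124 136 147 147 145 145 151
 148 138 121 120 122 126 130 131 131 130 133 135 132 132 134 134 134 130
 118 107 106 119 113  98  76]
[ 62  59  65  71  74  72  72  73  63  58  61  65  59  44  30  52  87 113
 125 132 140 133 124 116 116 117 118 118 120 119 120 119 120 120 119 115
 107  96  95 107 101  87  68]
0.115
[116 136 153 161 164 164 163 162 162 162 149 141 140 145 146 145 146 147
 150 156 147 139 141 155 165 164 166 166 164 165 165 162 163 164 165 164
 154 139 125 121 120 109  98]
[ 61  59  62  75  83  88  90  89  81  68  63  63  66  52  37  31  69  99
 122 128 129 130 137 145 150 150 149 148 149 148 147 146 148 148 147 147
 139 126 112 109 107  95  85]
210 158
```

View pics/p2.png

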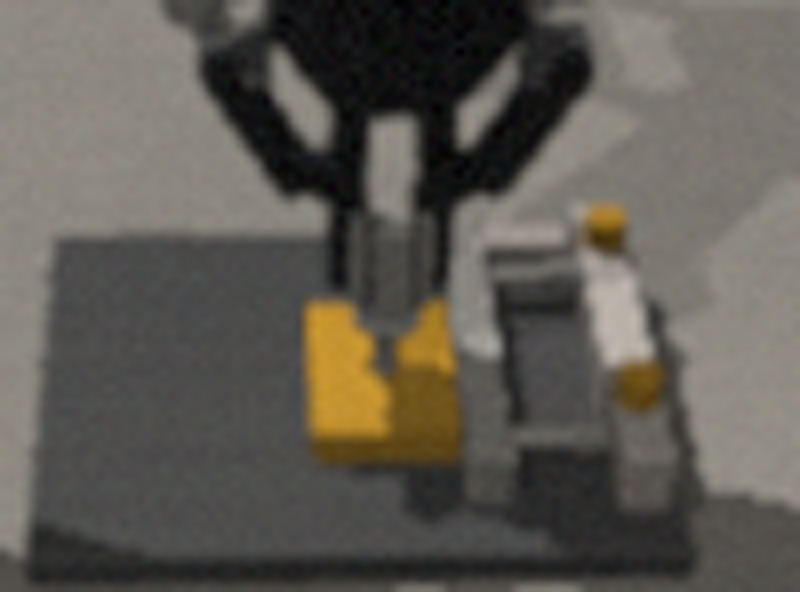

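The plate now lies against the fence at crop (460,380), square to it. Comparing edge profiles with the first picture puts the fence travel at about 6 mm, so about 6 mm more is needed.

```bash
python3 -m pendant '[{"dx":0,"dy":0.0015,"dz":0,"rx":0,"ry":0,"rz":0,"hand":0},{"dx":0,"dy":0.0015,"dz":0,"rx":0,"ry":0,"rz":0,"hand":0},{"dx":0,"dy":0.0015,"dz":0,"rx":0,"ry":0,"rz":0,"hand":0},{"dx":0,"dy":0.0015,"dz":0,"rx":0,"ry":0,"rz":0,"hand":0},{"dx":0,"dy":0,"dz":0,"rx":0,"ry":0,"rz":0,"hand":0},{"dx":0,"dy":0,"dz":0,"rx":0,"ry":0,"rz":0,"hand":0},{"dx":0,"dy":0,"dz":0,"rx":0,"ry":0,"rz":0,"hand":0},{"dx":0,"dy":0,"dz":0,"rx":0,"ry":0,"rz":0,"hand":0}]'
python3 - <<'E'
from h import *
import pickle
to(588,40.1,53.2,88)
s=pickle.load(open('side0.pkl','rb'));d=cam('side');t=cam('top')
G=lambda q:cv2.cvtColor(q['frame'],cv2.COLOR_RGB2GRAY)
# travel: best shift of the original fence profile (with its dark gap), normalised correlation
def prof(q,yy,o):
    x=np.arange(.585,.63,.0005)+o
    p=proj(q,np.array([[a,yy-.035*(a-.6),.0325] for a in x])).astype(np.float32);return cv2.remap(G(q),p[:,0],p[:,1],1).ravel().astype(float)
for yy in(-.02,-.015,-.005,0,.085,.09,.095):
    a=prof(s,yy,0);o=np.arange(0,.027,.0005);c=[np.corrcoef(a,prof(d,yy,k))[0,1] for k in o];i=int(np.argmax(c));print(yy,o[i]*1e3,round(c[i],3))
u=d['frame'];x,y=proj(d,[.6,.08,.03])[0].astype(int)-[36,25]
v,w=proj(t,[.6,.08,.03])[0].astype(int)-[32,30]
z=lambda f,x,y,ww,h:cv2.resize(f[y:y+h,x:x+ww],(400,600),interpolation=2)
cv2.imwrite('pics/p3.png',np.hstack([z(u,x,y,44,66),z(t['frame'],v,w,40,60)])[:,:,::-1]);print(x,y,v,w)
E
```

```text
clock: 10.17
position: [0.5866, 0.0401, 0.0529]
ee_rot: [-0.003, 0.719, 0.695, -0.003]
contact_force: [-9.1, -1.1, 4.8]
width: 0.0144
gripper_force: 98.3
t 10.17 p [586.6  40.1  52.9] az 88.02 tilt [-0.5  -0.03] w 14.4 F [-9.1 -1.1  4.8] g 98.3
need d(mm) [ 0.1  1.4 -0.3] rz 0.02
-0.02 10.5 0.943
-0.015 11.5 0.658
-0.005 9.000000000000002 0.627
0 8.0 0.62
0.085 14.0 0.948
0.09 14.5 0.919
0.095 14.0 0.873
226 168 205 136
```

View pics/p3.png

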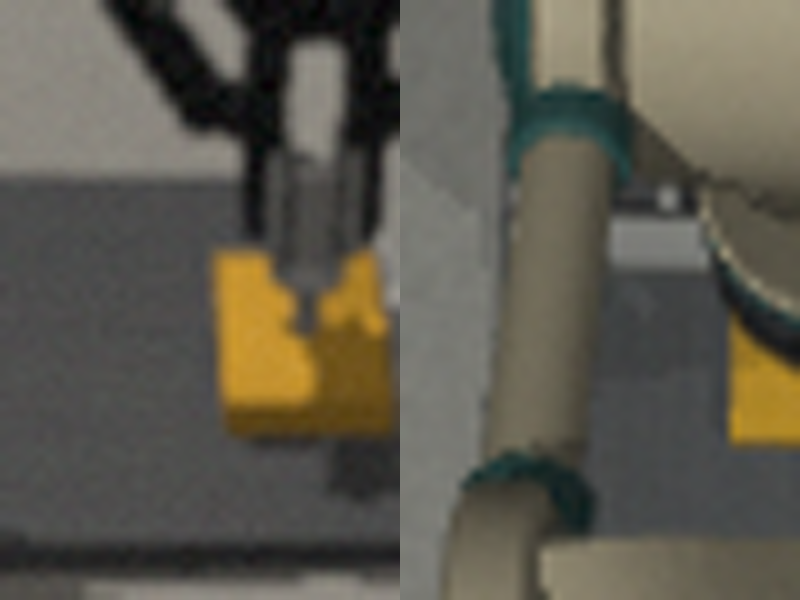

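The crop window missed the pointer, and I have used all ten pictures. From here I measure numerically, using the fence's rear top edge in the side view compared with the start picture.

```bash
cat > tr.py <<'E'
from h import *
import pickle
G=lambda q:cv2.cvtColor(q['frame'],cv2.COLOR_RGB2GRAY).astype(np.float32)
J=np.array([np.cos(np.radians(-2.1)),np.sin(np.radians(-2.1))]);N=np.array([-J[1],J[0]]);O=np.array([.599,.0497])
st=np.arange(-.005,.05,.00025)
def prof(q,y,z=.0325):
    p=proj(q,np.array([[*(O+J*a+N*y),z] for a in st])).astype(np.float32)
    return cv2.remap(G(q),p[:,0],p[:,1],cv2.INTER_CUBIC).ravel()
def edges(q,y):
    g=np.gradient(cv2.GaussianBlur(prof(q,y)[None],(0,0),3)[0])*4  # per mm
    idx=[i for i in range(4,len(g)-4) if abs(g[i])>3 and abs(g[i])==abs(g[i-6 if i>6 else 0:i+7]).max()]
    return [(round(st[i]*1e3,1),round(float(g[i]),0)) for i in idx]
E
python3 - <<'E'
from tr import *
s=pickle.load(open('side0.pkl','rb'));p=pickle.load(open('p2.pkl','rb'));d=cam('side');pickle.dump(d,open('p3.pkl','wb'))
for y in(-.068,-.06,-.04,-.03,-.02,-.01,0,.01,.02,.03,.065):
    print(y,'\n 0',edges(s,y),'\n 1',edges(p,y),'\n 2',edges(d,y))
E
```

```text
-0.068 
 0 [(np.float64(0.8), 16.0), (np.float64(15.0), -16.0)] 
 1 [(np.float64(7.3), 7.0)] 
 2 [(np.float64(11.8), 6.0), (np.float64(24.0), -4.0), (np.float64(29.3), 3.0)]
-0.06 
 0 [(np.float64(0.0), 14.0), (np.float64(15.5), -13.0), (np.float64(19.8), 9.0)] 
 1 [(np.float64(3.5), -3.0), (np.float64(8.5), 4.0), (np.float64(19.5), -4.0)] 
 2 [(np.float64(25.5), -4.0), (np.float64(30.5), 4.0)]
-0.04 
 0 [(np.float64(0.0), 18.0), (np.float64(15.0), -22.0), (np.float64(22.0), 9.0)] 
 1 [(np.float64(23.0), -13.0), (np.float64(27.0), 11.0)] 
 2 [(np.float64(7.8), -4.0), (np.float64(13.0), 5.0), (np.float64(25.5), -11.0), (np.float64(30.5), 7.0)]
-0.03 
 0 [(np.float64(0.8), 17.0), (np.float64(16.0), -25.0), (np.float64(22.3), 11.0)] 
 1 [(np.float64(21.5), -12.0), (np.float64(27.0), 6.0)] 
 2 [(np.float64(9.0), -3.0), (np.float64(15.0), 3.0), (np.float64(26.5), -12.0), (np.float64(32.3), 9.0)]
-0.02 
 0 [(np.float64(0.0), 13.0), (np.float64(17.0), -28.0), (np.float64(21.0), 10.0)] 
 1 [(np.float64(0.5), 8.0), (np.float64(5.8), -13.0), (np.float64(22.3), -15.0), (np.float64(27.0), 8.0)] 
[... 1522 characters left out ...]
at64(33.3), 6.0)]
0.03 
 0 [(np.float64(0.3), 15.0), (np.float64(14.5), -12.0), (np.float64(39.5), -4.0)] 
 1 [(np.float64(1.5), -10.0), (np.float64(7.8), 18.0), (np.float64(22.5), -10.0)] 
 2 [(np.float64(-3.5), -5.0), (np.float64(1.3), 6.0), (np.float64(6.5), -11.0), (np.float64(11.0), 19.0), (np.float64(26.0), -15.0), (np.float64(41.0), -4.0)]
0.065 
 0 [(np.float64(-1.7), -8.0), (np.float64(15.0), 4.0), (np.float64(18.8), -7.0), (np.float64(24.3), 9.0)] 
 1 [(np.float64(-3.7), -6.0), (np.float64(6.0), -11.0), (np.float64(10.8), 22.0), (np.float64(23.0), 6.0)] 
 2 [(np.float64(0.5), -8.0), (np.float64(4.5), 3.0), (np.float64(9.8), -11.0), (np.float64(16.0), 25.0), (np.float64(29.3), 6.0)]
```

The fence's rear edge has moved from 16.1 to 26.1 mm, so the travel is about 10 mm. That is already between the lines, and 2 mm more would centre it.

```bash
python3 -m pendant '[{"dx":0,"dy":0.001,"dz":0,"rx":0,"ry":0,"rz":0,"hand":0},{"dx":0,"dy":0.001,"dz":0,"rx":0,"ry":0,"rz":0,"hand":0},{"dx":0,"dy":0.0005,"dz":0,"rx":0,"ry":0,"rz":0,"hand":0},{"dx":0,"dy":0,"dz":0,"rx":0,"ry":0,"rz":0,"hand":0},{"dx":0,"dy":0,"dz":0,"rx":0,"ry":0,"rz":0,"hand":0},{"dx":0,"dy":0,"dz":0,"rx":0,"ry":0,"rz":0,"hand":0},{"dx":0,"dy":0,"dz":0,"rx":0,"ry":0,"rz":0,"hand":0},{"dx":0,"dy":0,"dz":0,"rx":0,"ry":0,"rz":0,"hand":0},{"dx":0,"dy":0,"dz":0,"rx":0,"ry":0,"rz":0,"hand":0},{"dx":0,"dy":0,"dz":0,"rx":0,"ry":0,"rz":0,"hand":0},{"dx":0,"dy":0,"dz":0,"rx":0,"ry":0,"rz":0,"hand":0},{"dx":0,"dy":0,"dz":0,"rx":0,"ry":0,"rz":0,"hand":0}]'
python3 - <<'E'
from tr import *
to(None,0,0,0)
s=pickle.load(open('side0.pkl','rb'));d=[cam('side') for _ in range(3)]
ys=np.arange(-.04,.021,.005)
def tr(q,lo,hi):
    r=[]
    for y in ys:
        g=np.gradient(cv2.GaussianBlur(prof(q,y)[None],(0,0),3)[0]);m=(st>=lo)&(st<=hi);r.append(st[m][np.argmin(g[m])]*1e3)
    return np.array(r)
a=tr(s,.012,.02)
for q in d: r=tr(q,.02,.035)-a;print('travel',np.median(r),r.mean(),np.round(r,1))
h=cv2.cvtColor(d[0]['frame'],cv2.COLOR_RGB2HSV);m=cv2.inRange(h,(18,120,40),(32,255,255));z=np.zeros_like(m);z[190:226,230:275]=m[190:226,230:275]
c=max(cv2.findContours(z,0,1)[0],key=cv2.contourArea)[:,0];X=np.array([at(d[0],p,.024)[:2]*1e3 for p in c.astype(float)]);print('plate pts',np.round(X,0).tolist())
E
```

```text
clock: 11.32
position: [0.5881, 0.04, 0.0528]
ee_rot: [-0.004, 0.719, 0.695, -0.004]
contact_force: [-10.5, -1.4, 4.8]
width: 0.0141
gripper_force: 98.3
t 11.32 p [588.1  40.   52.8] az 88.02 tilt [-0.61 -0.03] w 14.1 F [-10.5  -1.4   4.8] g 98.3
travel 11.50000000000001 11.788461538461547 [12.5 13.  10.8 10.5 10.5 11.5 12.8 13.5 12.8 11.5 11.3 11.3 11.5]
travel 11.25000000000001 11.538461538461549 [12.8 11.  10.8 10.  10.8 11.5 12.8 13.5 12.3 11.3 11.  11.3 11.3]
travel 11.50000000000001 11.826923076923086 [13.3 13.  10.8 10.5 10.8 11.5 12.8 13.5 12.5 11.5 11.  11.3 11.5]
plate pts [[563.0, 79.0], [563.0, 74.0], [563.0, 69.0], [562.0, 64.0], [562.0, 58.0], [561.0, 53.0], [561.0, 48.0], [561.0, 43.0], [560.0, 39.0], [560.0, 34.0], [560.0, 29.0], [559.0, 24.0], [562.0, 19.0], [561.0, 14.0], [561.0, 10.0], [561.0, 5.0], [560.0, 0.0], [560.0, -4.0], [560.0, -9.0], [562.0, -13.0], [565.0, -13.0], [567.0, -14.0], [570.0, -14.0], [573.0, -14.0], [575.0, -14.0], [578.0, -10.0], [580.0, -14.0], [583.0, -14.0], [586.0, -15.0], [588.0, -15.0], [591.0, -15.0], [594.0, -15.0], [596.0, -15.0], [599.0, -15.0], [601.0, -16.0], [604.0, -16.0], [605.0, -11.0], [608.0, -7.0], [608.0, -2.0], [609.0, 2.0], [609.0, 7.0], [610.0, 12.0], [608.0, 16.0], [608.0, 21.0], [609.0, 26.0], [609.0, 31.0], [610.0, 36.0], [610.0, 41.0], [611.0, 46.0], [612.0, 51.0], [609.0, 56.0], [610.0, 61.0], [610.0, 66.0], [611.0, 71.0], [612.0, 76.0], [609.0, 76.0], [606.0, 77.0], [605.0, 71.0], [602.0, 66.0], [599.0, 61.0], [595.0, 57.0], [592.0, 52.0], [592.0, 47.0], [591.0, 42.0], [591.0, 37.0], [587.0, 32.0], [585.0, 37.0], [583.0, 42.0], [583.0, 47.0], [584.0, 52.0], [584.0, 57.0], [582.0, 62.0], [579.0, 68.0], [580.0, 73.0], [577.0, 78.0], [575.0, 78.0], [572.0, 79.0], [569.0, 79.0], [566.0, 79.0]]
```

Fence travel is steady at about 11.6 mm, and the plate's front edge is parallel to the fence. The push is about 10 N with the pin firmly gripped, so I'm handing in now.

```bash
python3 -c "
from rig import manip
print(manip.sign_off())"
```

```text
the job is handed in; nothing more can be done
None
```

The job is handed in with the arm still gripping the square-headed pin in the plate hole and holding the plate flat and square against the fence with about 10 N; fence travel measures about 11.6 mm from edge positions (the arm and gripper blocked a direct view of the pointer), and the red look-alike, balanced on its tip at the start, was found fallen over during my approach, apparently without the gripper touching it.

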